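Unclip the frame warmer's filter cover

ROBOT

A 6-joint arm with a two-finger parallel gripper is mounted at the origin on the work surface. World frame = base frame: x ahead of the robot, y to its left, z up, the work surface at z = 0. Lengths are in mm, angles in rad, forces in N, time in s.
With the tool pointing down it reaches from about 275 to 1000 mm from the base axis. Payload 8.4 kg.
Tool frame: the origin (TCP) lies midway between the tips of the shut fingers; the grasp point (between the pads) lies 19 mm behind it; z points along the fingers, y is the line along which they close (so a half turn about z gives the same grasp; the last joint's range is limited). The gripper opens to 85 mm and grips with 20 to 120 N. Pads are 22 mm wide; open, the fingers measure 114 mm over their backs; the gripper's body (76 mm by 85 mm) begins 54 mm behind the grasp point. The pads swing forward as they close: fully open they stand 13 mm farther back than shut.
Start: joints at [1.341, 0.353, 1.633, -0, 1.155, -0.002], TCP at [141.145, 608.856, 231.281] pointing down, gripper open.
Joint ranges: [-2.63, 2.63], [-0.92, 2.1], [0.06, 2.66], [-1.3, 4.44], [0, 2.69], [-3.02, 3.02]. Speed limits (rad/s): [2.22, 2.22, 2.79, 3.14, 3.14, 3.14].

INTERFACE

Orientations are given as [roll, pitch, yaw] about the fixed x, y, z axes, in that order (R = Rz(yaw) Ry(pitch) Rx(roll)).
In Python, from rig import r gives the robot as it stands.
- The arm moves only by the shell command python3 -m inch 'ROWS' [OPENING] [FORCE]. ROWS is JSON, a list that holds one entry, the list of rows, each a list of 6 numbers: the shift along the tool's x, y, z scaled (see below), then the turn, a rotation vector about the tool's x, y, z scaled (see below). In form: [[[tx, ty, tz, wx, wy, wz], ...]]. A call has 1 to 8 rows; each row is the pose to reach, as a shift and turn from the pose commanded when the call began, along the tool's axes at that moment, turning the shorter way round; what a row does not reach only later rows make up. The controller multiplies each number of a shift by 20 cm and each number of a turn by pi rad. A row lasts 1/12 s, in which the tool goes at most 41.7 mm and 7.16 degrees, less where a joint would pass 70% of its speed; a pose out of reach is approached as far as the arm can. A call with a number of a shift or a turn outside -1 to 1 is refused whole. A call with a gripper value outside its range is refused whole. OPENING is the gripper's target within -1 to 1 (fully open at 1, half-way at 0, shut at -1), set as the call begins (- or left out, the last holds). The fingers move at their own pace and stop on an object; FORCE is the grip in N (left out, the last holds). Time passes only in rows, so rows that repeat a pose let the fingers close. It gives the time, the measured TCP pose, the force, the opening and the grip force at its end, in the units of the state.
- r.sense(): the state, without advancing time (a new reading comes with each control period).
- r.grab_frame(name): name is "side" or "top"; returns the picture (420x560x3 uint8, red, green, blue); there is no depth.
- r.camera_info(name): a dict with "K" (3x3 intrinsics, pixels), "rvec" (rotation vector, rad) and "tvec" (3), from world to camera coordinates, as OpenCV has them. Camera axes: x right, y down, z forward; pixel columns grow to the right and rows downward; lengths in mm; the calibration is good to about 2 mm. A picture is of the moment at which its call begins. camera_info takes no time and is no camera call.
- r.sign_off(): hands the job in; it is judged then, once.
The state is a dict: "clock": time; "qpos": joint angles; "qvel": joint speeds; "joint_efforts": joint torques, N m; "eef_pos": TCP position; "tcp_rot": TCP orientation; "contact_force": force on the tool from outside, world axes, zero at the start; "wrist_torque": the same for the moment, N m; "opening": opening from 0.0 (shut) to 1.0 (fully open); "grasp_force": force on a finger pad.
Only numpy, scipy, OpenCV 4.12 (cv2) and the standard library are available. Lean on these libraries where they do the work, as an engineer would, in place of code of your own. Each camera call takes 0.05 s, during which the arm holds its last target. There are 200 camera calls.

TASK

The frame warmer's air filter is due for a change: squeeze the two snap tabs of its clip-on filter cover together to free it. One end of the cover, left or right, is also hooked under a lip that cannot be seen: feel which end it is, swing the other end up, draw the cover off that way without wrenching it, and set it down in the white ceramic tray without dropping it, flat on the tray's floor with the tabs up. Leave the spectacle frame, the pliers and the lens where they are.

Things in the scene. Friction and masses are not known exactly. Their poses are not given: they have to be found in the camera images.
- warmer: Frame warmer, a fixed bench machine: grey base 150 x 190 mm, 22 mm high, and a white head 120 mm long (x), 180 mm wide (y), whose flat top deck slopes down to the front (-x) at 25 degrees. Origin: on the counter, 100 mm straight below the deck's centre. x to the back, y left, z up. Deck's back edge 125 mm, front edge 75 mm above the counter.
- well (a point): Centre of the sloping deck's outer surface: x up the slope (to the back), y left, z squarely out of the deck. Under the cover the deck (5 mm thick) has an opening x +-26, y +-31 mm for the tabs' barbs and one pocket each end, y 35 to 66 mm, for the cover's hooks. The filter lies 32 mm down.
- cover: Clip-on filter cover of grey plastic, 140 to 240 g, same at both ends: plate 80 (x) x 148 (y) x 6 mm. Origin: centre of the plate's underside; as found it lies on the deck with its frame that of well. The tabs rise from its middle (x = 0). Under each end a hook 48 mm wide (x) reaches 15 mm down: post at y 44 to 47 mm, toe outward to y 58 mm, 5 mm thick. It stands level on the two hooks.
- edge_left (a point): Middle of the left (+y) end edge of the plate's underside; axes as the cover's. In ONE of the two pockets, left or right at random and out of sight, a lip (y 51 mm outward) covers that end's toe: that end lifts 4.5 mm at most. With the tabs squeezed, swing the other end up about the hooked end's edge (free to 11 degrees), draw the cover 7 to 9 mm away from the hooked end, then lift.
- edge_right (a point): The same at the right (-y) end. If the wrong end is swung up, it stops after about 2 degrees and resists; a straight pull is stopped at the hooked end too. Small ribs under the plate keep the cover from sliding until it has been swung 7 degrees.
- tab_left_grip (a point): On the outer face of the left (+y) snap tab, 25 mm above the cover's underside (19 mm above the plate's upper face). The tab is an upright 22 mm wide (cover x), 5 mm thick, its top 32 mm above the cover's underside. Axes as the cover's. The two outer faces are 50 mm apart at rest, 36 mm squeezed fully in.
- tab_right_grip (a point): The same on the right (-y) snap tab, outer face towards -y.
- tab_left (a joint): How far the left tab is squeezed inward (m): 0 at rest, 0.007 at its stop. Spring: about 3 N to start, 9 N at the stop. Its barb, square on top, hooks 4.5 mm under a crossbar of the deck and comes free of it above about 0.005; pulling does not cam it out.
- tab_right (a joint): The same for the right tab.
- tray: White ceramic tray, fixed, open-topped: 230 (x) x 190 (y) x 22 mm outside, walls 6 mm, floor 6 mm thick. Origin: centre of the underside, on the counter.
- frame: Tortoiseshell acetate spectacle frame with open temples, 145 mm wide (y), temples reaching 140 mm to +x, 50 mm high, loose. Origin: on the counter under the bridge.
- pliers: Nose-pad pliers, steel jaws and red grips, 150 mm long along its own x, 12 mm thick, lying loose. Origin: on the counter near the pivot.
- lens: Clear lens, 64 mm across, 6 mm thick, lying loose. Origin: centre of its underside.
There are look-alikes about, which are no part of the job. Of the things shaped like the cover, the grey one is meant.

How it is judged (in metres and radians):
On the way, in this order (a step that is already met when the one before it is completed fails the run):
1. both snap tabs are squeezed in while the cover is still on the deck (value of joint each of tab_left, tab_right above 0.0045 m and distance between cover and well below 0.02 m), for 0.1 s.
2. the cover is off the warmer, at least 60 mm from where it sat (distance between cover and well above 0.06 m and contact force between cover and warmer below 0.5 N), for 0.1 s.
3. the cover is lowered into the tray in the fingers: held while within 25 mm of its resting height (z of cover in the frame of tray below 0.046 m and horizontal distance between cover and tray below 0.05 m and contact force between the fingers and cover above 1 N), for 0.05 s.
At the end, for the whole second after the job is handed in: The cover rests flat (within 0.1 rad) and tabs up on the tray's floor (its origin 21 mm above the tray's underside, +-3.5 mm), its centre within 50 mm of the tray's, at rest, with both tabs sprung back (z of cover in the frame of tray between 0.0175 and 0.0245 m and horizontal distance between cover and tray below 0.05 m and angle between cover's own z axis and vertical below 0.1 rad and linear speed of cover below 0.02 m/s and angular speed of cover below 0.1 rad/s and value of joint each of tab_left, tab_right below 0.004 m); the robot touches nothing.
It fails at once if the cover is wrenched: more than 55 N between cover and warmer (contact force between cover and warmer above 55 N).
It fails at once if the hook is strained: more than 35 N between the cover and the hidden lip (contact force between cover and lip above 35 N).
It fails at once if the spectacle frame is moved more than 20 mm (distance of frame from where it was at the start of the episode above 0.02 m).
It fails at once if the pliers are moved more than 20 mm (distance of pliers from where it was at the start of the episode above 0.02 m).
It fails at once if the lens is moved more than 20 mm (distance of lens from where it was at the start of the episode above 0.02 m).
It also fails if it takes over 43 s, if anything falls off the work surface, if the arm or the gripper's body presses on something with over 40 N, if the wrist force passes 120 N, or if a joint passes its speed limit or range.

## Working session

There is one attempt and no reset: what is moved stays moved. The work goes in short steps, Python scripts to look and compute and a shell command to move; the robot and the scene stay as the last step left them, time stands still between calls to the robot, and variables do not carry over. Pictures are saved under pics/ and viewed, at most 10 in all, crops included, and the job is handed in when it is done.

```bash
ls; mkdir -p pics; python3 - <<'E'
from rig import r
import cv2,numpy as np
for n in("top","side"):
    im=r.grab_frame(n); cv2.imwrite(f"pics/{n}0.png",im[:,:,::-1])
    c=r.camera_info(n); R=cv2.Rodrigues(np.array(c["rvec"],float))[0]
    print(n,np.round(c["K"],1).tolist(),np.round(-R.T@np.array(c["tvec"]).ravel()),np.round(R,2).tolist())
print(r.sense())
E
```

```text
pics
top [[511.7, 0.0, 279.8], [0.0, 511.7, 213.6], [0.0, 0.0, 1.0]] [ 404.    6. 1067.] [[-0.0, -1.0, 0.03], [-0.99, -0.0, -0.15], [0.15, -0.03, -0.99]]
side [[422.1, 0.0, 278.4], [0.0, 422.1, 206.0], [0.0, 0.0, 1.0]] [411. 696. 573.] [[-0.98, -0.2, 0.02], [-0.12, 0.52, -0.84], [0.16, -0.83, -0.54]]
{'clock': 0.1, 'qpos': array([ 1.34057135e+00,  3.53595514e-01,  1.63407001e+00,  1.40580039e-05,
        1.15521256e+00, -2.39264266e-03]), 'qvel': array([-0.00050982, -0.00116336,  0.00038204,  0.00020972, -0.00051869,
       -0.00123282]), 'joint_efforts': array([ 3.37124893e-04, -6.06356764e+01, -3.42823648e+01, -1.68604066e-05,
        3.97801588e-03, -1.39580217e-05]), 'eef_pos': array([141.05757398, 608.42363822, 230.62199201]), 'tcp_rot': array([-3.14030726e+00, -1.59296213e-05,  2.91375462e+00]), 'contact_force': array([-0.67204029,  1.22260934,  0.2425043 ]), 'wrist_torque': array([ 0.00163811, -0.02697464, -0.01578792]), 'grasp_force': 0.0, 'opening': 1.0007180478594913}
```

View pics/top0.png

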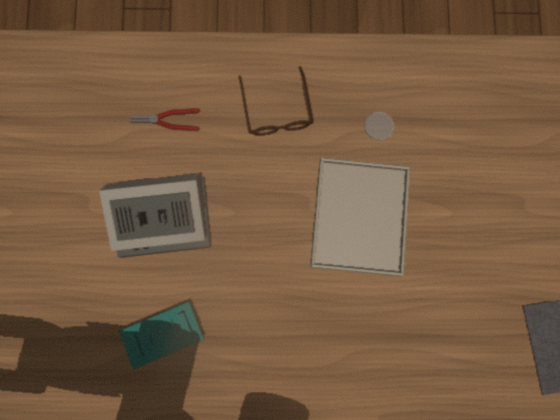

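View pics/side0.png

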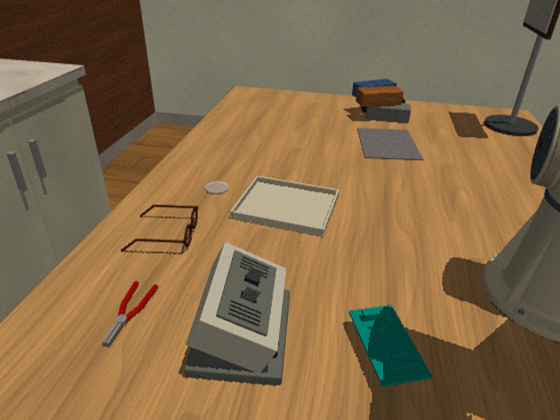

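The top view shows the warmer at about (155,215), its grey cover with two dark tabs at (142,217) and (163,215), and the tray at (361,216). The teal look-alike is at (160,335). The side view confirms that the deck slopes down towards the robot. Next I'll measure the cover and tray corners.

```bash
cat > h.py <<'E'
from rig import r
import cv2,numpy as np
def cam(n):
    c=r.camera_info(n); K=np.array(c["K"],float); R=cv2.Rodrigues(np.array(c["rvec"],float))[0]; t=np.array(c["tvec"],float).ravel(); return K,R,t
def ray(n,uv,z):
    K,R,t=cam(n); C=-R.T@t; d=R.T@np.linalg.inv(K)@np.array([uv[0],uv[1],1.]); return C+d*(z-C[2])/d[2]
def proj(n,P):
    K,R,t=cam(n); p=(K@(R@np.array(P,float).reshape(-1,3).T+t[:,None])).T; return p[:,:2]/p[:,2:]
E
python3 - <<'E'
from h import *
a=cv2.imread("pics/top0.png"); b=cv2.imread("pics/side0.png")
ca=cv2.resize(a[165:265,90:220],None,fx=4,fy=4,interpolation=cv2.INTER_CUBIC)
cb=cv2.resize(b[235:385,180:300],None,fx=2.66,fy=2.66,interpolation=cv2.INTER_CUBIC)
o=np.zeros((400,850,3),np.uint8);o[:,:520]=ca;o[:399,530:530+cb.shape[1]]=cb[:399]
cv2.imwrite("pics/crop0.png",o[:,:800] if 0 else cv2.resize(o,(800,376)))
hsv=cv2.cvtColor(a,cv2.COLOR_BGR2HSV)
# tray
m=((hsv[...,1]<70)&(hsv[...,2]>110)).astype(np.uint8)
cs=[c for c in cv2.findContours(m,0,2)[0] if cv2.contourArea(c)>800]
for c in cs:
    print(cv2.contourArea(c),cv2.minAreaRect(c)); q=cv2.approxPolyDP(c,8,True)[:,0]
    print(q.tolist(),[np.round(ray("top",p,22)[:2]).tolist() for p in q])
sub=a[165:265,90:220]; hs=hsv[165:265,90:220]
m=np.zeros(a.shape[:2],np.uint8)
print("row215",[tuple(a[215,x]) [1] for x in range(95,215,2)])
print("col150",[a[y,150][1] for y in range(170,262,2)])
E
```

```text
5713.0 ((151.85365295410156, 215.18292236328125), (61.5103645324707, 98.61536407470703), 83.6598129272461)
[[195, 180], [100, 190], [111, 249], [203, 240]] [[630.0, 152.0], [609.0, 346.0], [487.0, 318.0], [505.0, 133.0]]
9713.5 ((361.4407958984375, 216.67124938964844), (92.17131805419922, 110.30673217773438), 5.042450904846191)
[[321, 158], [311, 265], [402, 275], [409, 168]] [[679.0, -111.0], [454.0, -88.0], [434.0, -274.0], [658.0, -297.0]]
row215 [np.uint8(100), np.uint8(97), np.uint8(95), np.uint8(96), np.uint8(106), np.uint8(131), np.uint8(136), np.uint8(132), np.uint8(124), np.uint8(87), np.uint8(75), np.uint8(48), np.uint8(76), np.uint8(52), np.uint8(66), np.uint8(54), np.uint8(65), np.uint8(64), np.uint8(58), np.uint8(75), np.uint8(73), np.uint8(54), np.uint8(37), np.uint8(30), np.uint8(32), np.uint8(40), np.uint8(75), np.uint8(79), np.uint8(82), np.uint8(81), np.uint8(80), np.uint8(73), np.uint8(40), np.uint8(69), np.uint8(67), np.uint8(48), np.uint8(71), np.uint8(82), np.uint8(78), np.uint8(58), np.uint8(72), np.uint8(60), np.uint8(74), np.uint8(64), np.uint8(53), np.uint8(
[... 172 characters left out ...]
97), np.uint8(103), np.uint8(105)]
col150 [np.uint8(103), np.uint8(101), np.uint8(104), np.uint8(105), np.uint8(76), np.uint8(68), np.uint8(68), np.uint8(85), np.uint8(133), np.uint8(137), np.uint8(138), np.uint8(137), np.uint8(135), np.uint8(87), np.uint8(84), np.uint8(83), np.uint8(79), np.uint8(82), np.uint8(82), np.uint8(81), np.uint8(81), np.uint8(80), np.uint8(79), np.uint8(80), np.uint8(79), np.uint8(81), np.uint8(80), np.uint8(77), np.uint8(78), np.uint8(80), np.uint8(77), np.uint8(80), np.uint8(82), np.uint8(85), np.uint8(131), np.uint8(137), np.uint8(135), np.uint8(135), np.uint8(112), np.uint8(84), np.uint8(83), np.uint8(76), np.uint8(76), np.uint8(99), np.uint8(98), np.uint8(99)]
```

View pics/crop0.png

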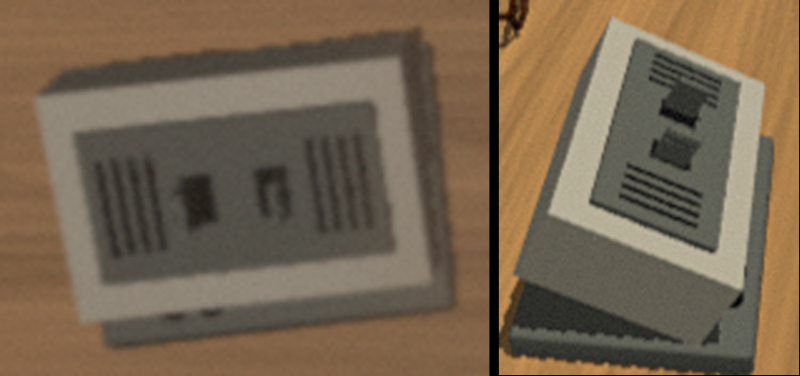

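The crop shows the cover plate clearly, so I'll cast its corners and the deck's corners at their known heights and cross-check them in the side view.

```bash
python3 - <<'E'
from h import *
s,c=np.sin(np.radians(25)),np.cos(np.radians(25))
P=np.array([[76,133],[373,103],[393,252],[103,283]])/3.765+[90,165]
D=np.array([[38,97],[402,57],[432,287],[78,322]])/3.765+[90,165]
for nm,Q,zb,zf,off in(("plate",P,100+40*s+6*c,100-40*s+6*c,6*s),("deck",D,125,75,0)):
    X=np.array([ray("top",q,z) for q,z in zip(Q,(zb,zb,zf,zf))])
    m=X.mean(0); y=(X[0]-X[1])+(X[3]-X[2]); yaw=np.arctan2(y[1],y[0])-np.pi/2
    m=m+off*np.array([np.cos(yaw),np.sin(yaw),0])  # remove plate offset (normal leans to -x)
    xx=(X[0]+X[1]-X[2]-X[3])
    print(nm,np.round(m,1),"yaw",yaw,np.arctan2(xx[1],xx[0]),np.linalg.norm(X[0]-X[1]),np.linalg.norm(X[0]-X[3]))
    O=m.copy();O[2]=100
    cy,sy=np.cos(yaw),np.sin(yaw)
    R=np.array([[cy,-sy,0],[sy,cy,0],[0,0,1]])@np.array([[c,0,-s],[0,1,0],[s,0,c]])
    pts=[[40,74,6],[40,-74,6],[-40,-74,6],[-40,74,6]]
    print(np.round([proj("side",O+R@p)[0] for p in pts]).tolist(), np.round([proj("top",O+R@p)[0] for p in pts]).tolist())
S=np.array([[640,40],[740,82],[716,250],[590,204]])*1.0625; S=(S-[530,0])/2.66*[1,1.0]+[180,235]
print("side seen",np.round(S).tolist())
E
```

```text
plate [544.4 217.8 105.4] yaw 0.10697902013831073 0.09558513759591272 146.32546992593973 78.91004371950375
[[218.0, 312.0], [236.0, 248.0], [278.0, 266.0], [268.0, 333.0]] [[109.0, 200.0], [189.0, 192.0], [195.0, 232.0], [117.0, 241.0]]
deck [543.1 217.9 100. ] yaw 0.10750623956174987 0.09541274671179316 179.50868373632485 118.6458347780668
[[219.0, 312.0], [237.0, 248.0], [279.0, 266.0], [269.0, 333.0]] [[109.0, 201.0], [189.0, 193.0], [195.0, 233.0], [117.0, 241.0]]
side seen [[236.0, 251.0], [276.0, 268.0], [267.0, 335.0], [216.0, 316.0]]
```

```bash
cat >> h.py <<'E'
from scipy.spatial.transform import Rotation as Ro
s25,c25=np.sin(np.radians(25)),np.cos(np.radians(25))
WELL=np.array([544.,219,100]); YAW=0.103
def wellR(): return (Ro.from_euler('z',YAW)*Ro.from_euler('y',-np.radians(25))).as_matrix()
def rel(pos,R,fr=None):
    s=r.sense(); p=s["eef_pos"]; R0=Ro.from_euler('xyz',s["tcp_rot"]).as_matrix()
    if fr is not None: p,R0=fr
    best=None
    for f in (1,-1):
        Rt=R@np.diag([f,f,1.]); w=Ro.from_matrix(R0.T@Rt).as_rotvec()
        if best is None or np.linalg.norm(w)<np.linalg.norm(best): best=w
    t=R0.T@(np.array(pos)-p)
    return np.round(t/200,4).tolist(),np.round(best/np.pi,4).tolist()
def welltool():  # tool z = -well z, tool y = -well y
    return wellR()@np.diag([1.,-1,-1])
def inwell():
    s=r.sense(); return np.round(wellR().T@(s["eef_pos"]-WELL),1), np.round(Ro.from_matrix(welltool().T@Ro.from_euler('xyz',s["tcp_rot"]).as_matrix()).as_rotvec(degrees=True),2), np.round(wellR().T@s["contact_force"],1),np.round(wellR().T@s["wrist_torque"],2)
E
python3 - <<'E'
from h import *
print(rel(WELL+wellR()@[0,0,110],welltool()), WELL+wellR()@[0,0,110])
E
```

```text
([-2.1826, -1.517, 0.1566], [-0.0234, -0.1377, -0.1035]) [497.75836892 214.22019705 199.69385657]
```

```bash
python3 -m inch '[[[-1,-0.7,0,0,0,0],[-1,-0.7,0,0,0,0],[-1,-0.7,0,0,0,0],[-1,-0.7,0,0,0,0],[-1,-0.7,0,0,0,0],[-1,-0.7,0,0,0,0]]]' 1 50; python3 -m inch '[[[-1,-0.7,0,0,0,0],[-1,-0.7,0,0,0,0],[-1,-0.7,0,0,0,0],[-1,-0.7,0,0,0,0],[-1,-0.7,0,0,0,0],[-1,-0.7,0,0,0,0]]]'; python3 - <<'E'
from h import *
print(rel(WELL+wellR()@[0,0,110],welltool()))
E
```

```text
clock: 0.6
eef_pos: [305.4, 425.1, 231.0]
tcp_rot: [-3.141, 0.0, 2.914]
contact_force: [0.3, 0.5, 0.6]
opening: 1.0
grasp_force: 0.0
clock: 1.1
eef_pos: [468.8, 243.5, 231.2]
tcp_rot: [-3.141, 0.0, 2.913]
contact_force: [0.7, 0.6, -0.8]
opening: 1.0
grasp_force: 0.0
([-0.1742, -0.1097, 0.1575], [-0.0231, -0.1376, -0.1037])
```

```bash
python3 -m inch '[[[-0.174,-0.11,0.157,-0.023,-0.138,-0.104],[-0.174,-0.11,0.157,-0.023,-0.138,-0.104],[-0.174,-0.11,0.157,-0.023,-0.138,-0.104],[-0.174,-0.11,0.157,-0.023,-0.138,-0.104],[-0.174,-0.11,0.157,-0.023,-0.138,-0.104],[-0.174,-0.11,0.157,-0.023,-0.138,-0.104]]]'; python3 - <<'E'
from h import *
print(inwell(),r.sense()["qpos"])
a=r.grab_frame("side")[:,:,::-1];b=r.grab_frame("top")[:,:,::-1]
o=np.hstack([cv2.resize(a[160:400,160:320],(400,600)),cv2.resize(b[150:270,90:170+0],(400,600))])
cv2.imwrite("pics/above.png",o)
E
```

```text
clock: 1.6
eef_pos: [494.1, 215.4, 198.5]
tcp_rot: [-3.139, 0.436, -3.035]
contact_force: [-0.5, -0.4, -0.8]
opening: 1.003
grasp_force: 0.0
(array([ -3.7,   1.5, 110.4]), array([0.0000e+00, 5.0000e-02, 1.7979e+02]), array([-0.8, -0.4, -0.5]), array([-0.01,  0.2 ,  0.02])) [ 0.51692181  0.08862892  2.14638634 -0.34449342  0.52924415 -0.89517403]
```

View pics/above.png

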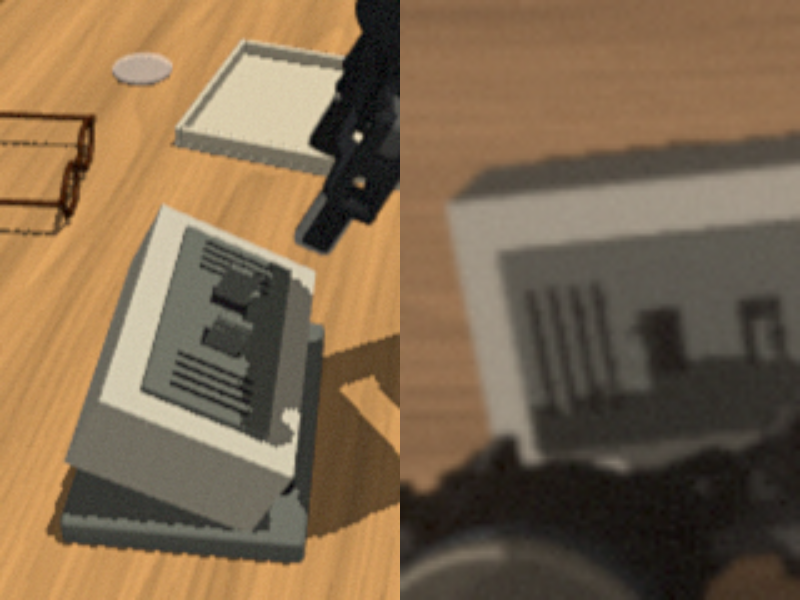

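The side view shows the gripper lined up over the slope, with both tabs clear below the fingers. I'll go down along the deck normal.

```bash
python3 -m inch '[[[-0.018,-0.0075,0.2,0,0,0],[-0.018,-0.0075,0.37,0,0,0],[-0.018,-0.0075,0.42,0,0,0],[-0.018,-0.0075,0.46,0,0,0],[-0.018,-0.0075,0.48,0,0,0],[-0.018,-0.0075,0.49,0,0,0],[-0.018,-0.0075,0.49,0,0,0]]]'; python3 - <<'E'
from h import *
print(inwell())
a=r.grab_frame("side")[:,:,::-1];b=r.grab_frame("top")[:,:,::-1]
o=np.hstack([cv2.resize(a[220:380,180:310],(480,590)),cv2.resize(b[165:265,100:150+10],(320,590))])
cv2.imwrite("pics/down.png",o)
E
```

```text
clock: 2.28
eef_pos: [541.6, 219.8, 113.3]
tcp_rot: [-3.141, 0.438, -3.038]
contact_force: [-0.3, 0.6, 0.0]
opening: 0.996
grasp_force: 0.0
(array([ 3.5,  1. , 13.1]), array([ 1.7000e-01, -1.0000e-02,  1.7995e+02]), array([-0.2,  0.6,  0.1]), array([-0.03,  0.18, -0.01]))
```

View pics/down.png

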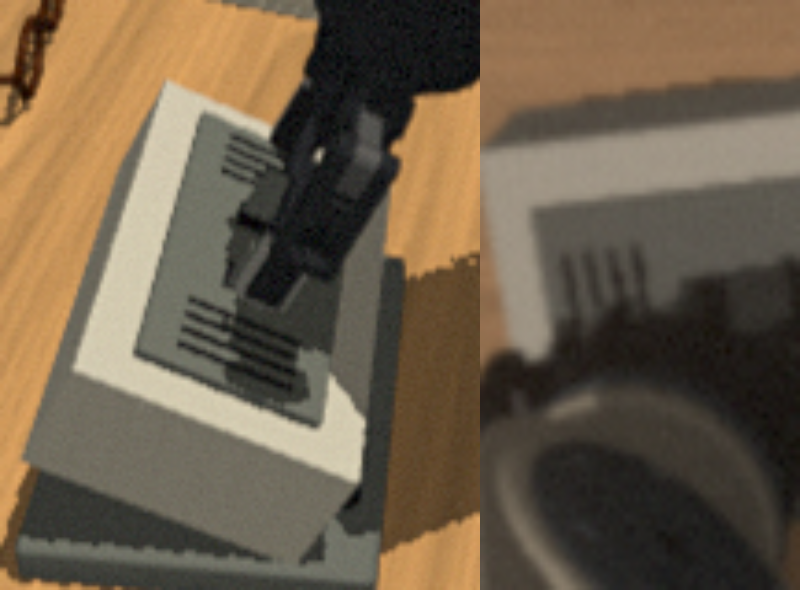

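```bash
python3 - <<'E'
from h import *
for p in ([0,25,32],[11,25,32],[-11,25,32],[11,25,6],[-11,25,6],[0,25,6],[11,-20,32],[11,-25,32],[-11,-20,32],[3.5,43,26],[3.5,57,26],[14.5,43,26],[-7.5,43,26],[40,74,6],[-40,74,6],[40,-74,6]):
    q=proj("side",WELL+wellR()@p)[0]; print(p,np.round((q-[180,220])*3.69))
E
```

```text
[0, 25, 32] [278. 251.]
[11, 25, 32] [254. 241.]
[-11, 25, 32] [303. 262.]
[11, 25, 6] [229. 281.]
[-11, 25, 6] [277. 301.]
[0, 25, 6] [253. 291.]
[11, -20, 32] [270. 168.]
[11, -25, 32] [272. 161.]
[-11, -20, 32] [316. 188.]
[3.5, 43, 26] [258. 289.]
[3.5, 57, 26] [252. 314.]
[14.5, 43, 26] [233. 278.]
[-7.5, 43, 26] [283. 299.]
[40, 74, 6] [139. 343.]
[-40, 74, 6] [325. 420.]
[40, -74, 6] [208. 105.]
```

```bash
python3 -m inch '[[[0.01,0,0.02,0,0,0],[0.01,0,0.03,0,0,0],[0.01,0,0.03,0,0,0],[0.01,0,0.03,0,0,0],[0.01,0,0.03,0,0,0]]]' 0.1 50;  python3 -m inch '[[[0,0,0,0,0,0],[0,0,0,0,0,0],[0,0,0,0,0,0],[0,0,0,0,0,0]]]' -0.1 50; python3 - <<'E'
from h import *
print(inwell())
E
```

```text
clock: 2.8
eef_pos: [541.8, 219.7, 106.5]
tcp_rot: [-3.141, 0.437, -3.037]
contact_force: [-2.2, -0.8, 2.1]
opening: 0.556
grasp_force: 4.4
clock: 3.13
eef_pos: [541.9, 219.7, 106.7]
tcp_rot: [-3.141, 0.438, -3.037]
contact_force: [-4.3, -0.2, 6.6]
opening: 0.451
grasp_force: 7.7
(array([0.9, 0.9, 6.9]), array([ 1.3000e-01, -2.0000e-02,  1.7992e+02]), array([-1.1,  0.3,  7.8]), array([0.1 , 0.45, 0.18]))
```

```bash
python3 -m inch '[[[0,0,-0.005,0,0,0],[0,0,-0.005,0,0,0],[0,0,-0.005,0,0,0],[0,0,-0.005,0,0,0],[0,0,-0.005,0,0,0],[0,0,-0.005,0,0,0]]]' -1 50; python3 - <<'E'
from h import *
print(inwell())
E
```

```text
clock: 3.63
eef_pos: [541.4, 219.5, 107.1]
tcp_rot: [-3.141, 0.437, -3.037]
contact_force: [-1.7, 0.0, 0.5]
opening: 0.394
grasp_force: 50.6
(array([0.7, 0.8, 7.5]), array([ 8.0000e-02, -0.0000e+00,  1.7993e+02]), array([-1.3,  0.2,  1.2]), array([ 0.15,  0.43, -0.03]))
```

```bash
python3 -m inch '[[[0,0,-0.004,-0.0035,0,0],[-0.001,-0.001,-0.008,-0.007,0,0],[0,-0.0015,-0.011,-0.009,0,0],[0,-0.0015,-0.0129,-0.0111,0,0],[0,-0.0015,-0.0129,-0.0111,0,0],[0,-0.0015,-0.0129,-0.0111,0,0]]]'; python3 - <<'E'
from h import *
print(inwell())
E
```

```text
clock: 4.13
eef_pos: [540.5, 219.0, 109.5]
tcp_rot: [3.107, 0.437, -3.038]
contact_force: [0.2, 0.1, -1.5]
opening: 0.394
grasp_force: 50.3
(array([ 0.8,  0.4, 10.1]), array([ 9.0000e-02, -3.1100e+00,  1.7992e+02]), array([-0.5,  0.1, -1.5]), array([-0.04,  0.31, -0.02]))
```

```bash
python3 -m inch '[[[0,-0.0005,-0.003,-0.0028,0,0],[0,-0.0005,-0.003,-0.0028,0,0],[0,-0.0005,-0.003,-0.0028,0,0]]]'; python3 -c "
from h import *
print(inwell())"; python3 -m inch '[[[0,-0.0005,-0.003,-0.0028,0,0],[0,-0.0005,-0.003,-0.0028,0,0],[0,-0.0005,-0.003,-0.0028,0,0]]]';python3 -c "
from h import *
print(inwell())"
```

```text
clock: 4.38
eef_pos: [540.2, 219.0, 110.1]
tcp_rot: [3.099, 0.437, -3.037]
contact_force: [-0.5, 0.8, -1.5]
opening: 0.393
grasp_force: 50.3
(array([ 0.8,  0.4, 10.7]), array([ 9.000e-02, -3.900e+00,  1.799e+02]), array([-1. ,  0.8, -1.2]), array([-0.02,  0.35,  0.  ]))
clock: 4.63
eef_pos: [540.0, 218.8, 110.6]
tcp_rot: [3.09, 0.437, -3.038]
contact_force: [0.1, -0.4, -1.7]
opening: 0.395
grasp_force: 50.3
(array([ 0.8,  0.2, 11.3]), array([ 1.0000e-01, -4.6900e+00,  1.7988e+02]), array([-0.7, -0.4, -1.6]), array([-0.08,  0.36, -0.05]))
```

```bash
python3 -m inch '[[[0,-0.0005,-0.004,-0.0035,0,0],[0,-0.001,-0.008,-0.007,0,0],[0,-0.0015,-0.011,-0.009,0,0],[0,-0.0015,-0.0129,-0.0111,0,0],[0,-0.0015,-0.0129,-0.0111,0,0]]]';python3 - <<'E'
from h import *
print(inwell())
a=r.grab_frame("side")[:,:,::-1]
cv2.imwrite("pics/swing.png",cv2.resize(a[220:380,180:310],(480,590)))
E
```

```text
clock: 5.05
eef_pos: [538.9, 218.3, 113.0]
tcp_rot: [3.055, 0.437, -3.038]
contact_force: [-0.5, 0.1, -2.4]
opening: 0.396
grasp_force: 50.3
(array([ 0.9, -0.2, 13.9]), array([ 9.0000e-02, -7.8600e+00,  1.7977e+02]), array([-1.5,  0.1, -1.9]), array([-0.07,  0.33,  0.03]))
```

View pics/swing.png

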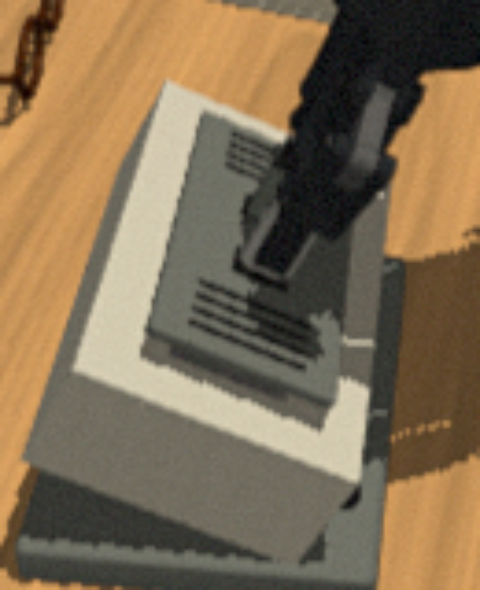

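The left end has risen clearly, with its shadow gap at about (240,380) in the crop, and it did so without resistance. The right end is therefore the hooked one, so I'll swing on to about 9 degrees and then draw left.

```bash
python3 -m inch '[[[0,-0.001,-0.006,-0.0055,0,0],[0,-0.002,-0.013,-0.011,0,0],[0,-0.003,-0.02,-0.0167,0,0],[0,-0.004,-0.026,-0.0222,0,0],[0,-0.004,-0.026,-0.0222,0,0]]]';python3 -c "
from h import *
print(inwell())"
```

```text
clock: 5.52
eef_pos: [536.8, 216.7, 117.6]
tcp_rot: [2.984, 0.437, -3.038]
contact_force: [0.4, 0.0, -1.8]
opening: 0.397
grasp_force: 50.3
(array([ 0.8, -1.6, 19.1]), array([ 7.000e-02, -1.416e+01,  1.794e+02]), array([-0.4, -0. , -1.8]), array([-0.12,  0.31,  0.05]))
```

```bash
python3 -m inch '[[[0,0.005,0.0005,0,0,0],[0,0.01,0.001,0,0,0],[0,0.015,0.0018,0,0,0],[0,0.02,0.0025,0,0,0]]]';python3 -c "
from h import *
print(inwell())"
```

```text
clock: 5.85
eef_pos: [536.4, 221.2, 117.7]
tcp_rot: [2.985, 0.437, -3.037]
contact_force: [0.0, -0.1, -1.6]
opening: 0.393
grasp_force: 50.3
(array([ 0.8,  3. , 19.1]), array([ 9.0000e-02, -1.4110e+01,  1.7934e+02]), array([-0.7, -0.1, -1.5]), array([-0.08,  0.36,  0.  ]))
```

```bash
python3 -m inch '[[[0,0.005,0.0005,0,0,0],[0,0.01,0.001,0,0,0],[0,0.015,0.0018,0,0,0],[0,0.018,0.0022,0,0,0],[0,0.018,0.0022,0,0,0]]]';python3 -c "
from h import *
print(inwell())"
```

```text
clock: 6.27
eef_pos: [536.0, 224.7, 117.8]
tcp_rot: [2.985, 0.438, -3.037]
contact_force: [-0.2, -0.2, -1.1]
opening: 0.393
grasp_force: 50.3
(array([ 0.8,  6.4, 19.3]), array([ 1.0000e-01, -1.4130e+01,  1.7936e+02]), array([-0.6, -0.2, -0.9]), array([-0.1 ,  0.31,  0.09]))
```

```bash
python3 -m inch '[[[0,0.001,-0.006,0,0,0],[0,0.002,-0.012,0,0,0],[0,0.003,-0.018,0,0,0],[0,0.004,-0.025,0,0,0],[0,0.004,-0.025,0,0,0]]]';python3 -c "
from h import *
print(inwell())"
```

```text
clock: 6.68
eef_pos: [533.7, 224.0, 122.5]
tcp_rot: [2.985, 0.437, -3.037]
contact_force: [-0.8, -3.4, -2.2]
opening: 0.396
grasp_force: 50.4
(array([ 0.7,  6.1, 24.5]), array([ 8.0000e-02, -1.4110e+01,  1.7937e+02]), array([-2. , -3.3, -1.5]), array([-0.66,  0.41,  0.07]))
```

```bash
python3 -m inch '[[[0,-0.004,-0.001,0,0,0],[0,-0.006,-0.001,0,0,0],[0,-0.006,-0.001,0,0,0]]]';python3 -c "
from h import *
print(inwell())";  python3 -m inch '[[[0,0.001,-0.006,0,0,0],[0,0.002,-0.012,0,0,0],[0,0.003,-0.018,0,0,0],[0,0.004,-0.025,0,0,0],[0,0.004,-0.025,0,0,0]]]';python3 -c "
from h import *
print(inwell())"
```

```text
clock: 6.93
eef_pos: [534.2, 223.1, 122.6]
tcp_rot: [2.985, 0.438, -3.037]
contact_force: [-0.1, -0.5, -2.5]
opening: 0.397
grasp_force: 50.4
(array([ 1.1,  5.1, 24.4]), array([ 1.3000e-01, -1.4140e+01,  1.7937e+02]), array([-1.2, -0.5, -2.2]), array([-0.1 ,  0.35,  0.07]))
clock: 7.35
eef_pos: [531.9, 222.9, 127.4]
tcp_rot: [2.985, 0.438, -3.037]
contact_force: [0.3, 1.3, -1.3]
opening: 0.394
grasp_force: 50.4
(array([ 1.1,  5.2, 29.7]), array([ 1.4000e-01, -1.4140e+01,  1.7937e+02]), array([-0.2,  1.2, -1.4]), array([-0.14,  0.36,  0.04]))
```

```bash
python3 -m inch '[[[0,0.002,-0.012,0,0,0],[0,0.004,-0.025,0,0,0],[0,0.006,-0.04,0,0,0],[0,0.009,-0.055,0,0,0]]]';python3 -c "
from h import *
print(inwell())";  python3 -m inch '[[[0,0.01,-0.06,0,0,0],[0,0.02,-0.15,0,0,0],[0,0.04,-0.25,0,0,0],[0,0.05,-0.38,0,0,0],[0,0.05,-0.38,0,0,0]]]';python3 - <<'E'
from h import *
print(inwell())
# tray
t=np.array([[679,-111],[454,-88],[434,-274],[658,-297]]).astype(float); print(t.mean(0))
xx=t[0]+t[3]-t[1]-t[2]; yaw=np.arctan2(xx[1],xx[0]); print(yaw)
for yw in (yaw,yaw+np.pi/2,yaw-np.pi/2):
    R=Ro.from_euler('z',yw).as_matrix()@np.diag([1.,-1,-1])
    print(rel([*t.mean(0),150],R))
a=r.grab_frame("side")[:,:,::-1]
cv2.imwrite("pics/lifted.png",a)
print(r.sense()["qpos"])
E
```

```text
clock: 7.68
eef_pos: [527.0, 222.4, 137.4]
tcp_rot: [2.985, 0.437, -3.037]
contact_force: [0.2, -0.6, -1.7]
opening: 0.397
grasp_force: 50.4
(array([ 0.8,  5.1, 40.9]), array([ 1.0000e-01, -1.4130e+01,  1.7937e+02]), array([-0.6, -0.6, -1.6]), array([-0.11,  0.31,  0.08]))
clock: 8.1
eef_pos: [495.5, 217.5, 210.6]
tcp_rot: [2.983, 0.442, -3.038]
contact_force: [1.0, 0.7, -1.0]
opening: 0.395
grasp_force: 50.3
(array([  2.8,   3.5, 120.7]), array([  0.54, -14.25, 179.36]), array([ 0.5,  0.6, -1.3]), array([-0.08,  0.28, -0.01]))
[ 556.25 -192.5 ]
-0.10209369182912506
([0.0485, -2.0936, -0.0179], [0.0639, 0.135, 0.0755])
([0.0485, -2.0936, -0.0179], [-0.054, 0.151, -0.4149])
([0.0485, -2.0936, -0.0179], [-0.054, 0.151, -0.4149])
[ 0.39072304  0.05212757  2.17034905  0.0719277   0.45350688 -1.37691849]
```

View pics/lifted.png

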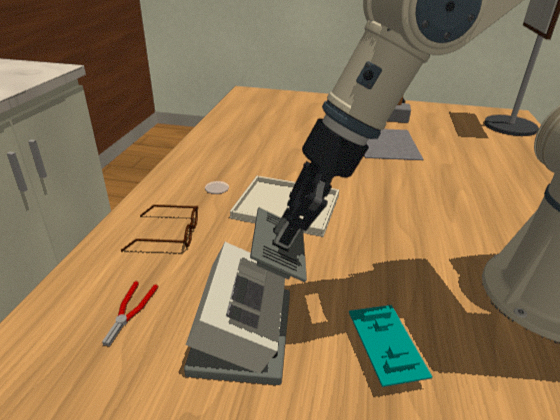

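The cover hangs in the fingers at about (280,245), clear of the warmer, with the opened well visible below. I'll level it and carry it to the tray.

```bash
python3 -m inch '[[[0,-0.15,-0.02,0.015,0.03,0.017],[0.005,-0.32,-0.04,0.03,0.065,0.035],[0.01,-0.5,-0.04,0.045,0.1,0.055],[0.015,-0.7,-0.03,0.064,0.135,0.0755],[0.02,-0.9,-0.02,0.064,0.135,0.0755],[0.02,-0.9,-0.02,0.064,0.135,0.0755]]]';python3 - <<'E'
from h import *
R=Ro.from_euler('z',-.102).as_matrix()@np.diag([1.,-1,-1])
print(rel([556,-192.5,150],R), r.sense()["contact_force"])
E
```

```text
clock: 8.65
eef_pos: [522.2, 35.2, 180.5]
tcp_rot: [-3.136, -0.007, 3.036]
contact_force: [-0.9, 1.1, -1.3]
opening: 0.393
grasp_force: 50.6
([-0.2896, -1.1136, 0.1568], [-0.0019, -0.0023, -0.0012]) [-0.90018633  1.09626906 -1.29984752]
```

```bash
python3 -m inch '[[[-0.04,-0.15,0.02,-0.002,-0.002,-0.001],[-0.09,-0.33,0.05,-0.002,-0.002,-0.001],[-0.14,-0.52,0.08,-0.002,-0.002,-0.001],[-0.19,-0.7,0.11,-0.002,-0.002,-0.001],[-0.24,-0.88,0.13,-0.002,-0.002,-0.001],[-0.28,-1,0.15,-0.002,-0.002,-0.001],[-0.29,-1,0.157,-0.002,-0.002,-0.001]]]'; python3 -m inch '[[[0,-0.05,0.08,0,0,0],[0,-0.1,0.14,0,0,0],[0,-0.114,0.175,0,0,0],[0,-0.114,0.175,0,0,0]]]';python3 - <<'E'
from h import *
R=Ro.from_euler('z',-.102).as_matrix()@np.diag([1.,-1,-1])
print(rel([556,-192.5,115],R), r.sense()["contact_force"])
a=r.grab_frame("side")[:,:,::-1];b=r.grab_frame("top")[:,:,::-1]
o=np.hstack([cv2.resize(a[110:260,210:350],(400,428)),cv2.resize(b[145:285,300:420],(400,428))])
cv2.imwrite("pics/overtray.png",o)
E
```

```text
clock: 9.23
eef_pos: [557.9, -169.0, 150.0]
tcp_rot: [3.139, 0.002, 3.039]
contact_force: [-0.6, 0.4, -1.0]
opening: 0.395
grasp_force: 50.8
clock: 9.57
eef_pos: [553.6, -187.0, 114.3]
tcp_rot: [3.137, -0.002, 3.042]
contact_force: [-1.1, -0.7, -1.5]
opening: 0.398
grasp_force: 50.8
([-0.0146, -0.0264, -0.0038], [0.0014, -0.0006, 0.0007]) [-1.05211536 -0.7077177  -1.51836791]
```

View pics/overtray.png

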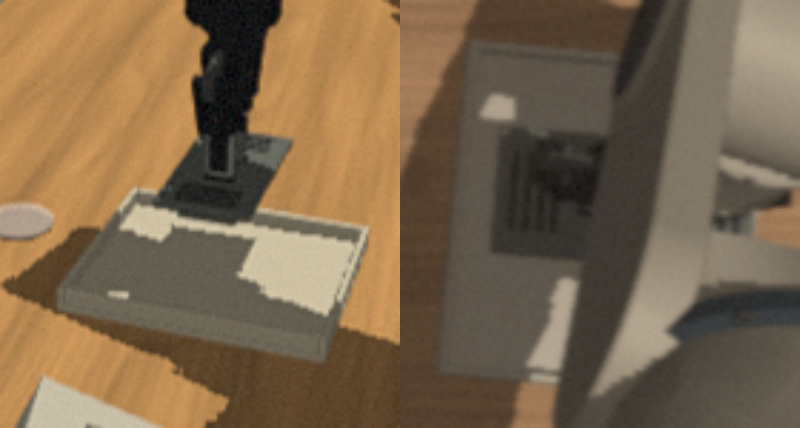

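The cover is level and square over the tray, with its left end clear of the tray wall. I'll lower it in stages and feel for contact.

```bash
python3 -m inch '[[[-0.012,-0.02,0.1,0,0,0],[-0.012,-0.026,0.2,0,0,0],[-0.012,-0.026,0.28,0,0,0],[-0.012,-0.026,0.34,0,0,0],[-0.012,-0.026,0.37,0,0,0],[-0.012,-0.026,0.37,0,0,0]]]'; python3 -m inch '[[[0,0,0.008,0,0,0],[0,0,0.016,0,0,0],[0,0,0.024,0,0,0],[0,0,0.032,0,0,0],[0,0,0.032,0,0,0],[0,0,0.032,0,0,0]]]'
```

```text
clock: 10.17
eef_pos: [556.8, -191.7, 42.0]
tcp_rot: [3.138, 0.001, 3.043]
contact_force: [-0.1, 0.0, -2.1]
opening: 0.394
grasp_force: 50.8
clock: 10.67
eef_pos: [557.3, -192.4, 36.6]
tcp_rot: [3.138, 0.002, 3.042]
contact_force: [0.3, -0.1, -1.6]
opening: 0.393
grasp_force: 50.8
```

```bash
python3 -m inch '[[[0,0,0.005,0,0,0],[0,0,0.01,0,0,0],[0,0,0.015,0,0,0],[0,0,0.02,0,0,0],[0,0,0.02,0,0,0]]]'; python3 -m inch '[[[0,0,0.005,0,0,0],[0,0,0.01,0,0,0],[0,0,0.015,0,0,0],[0,0,0.015,0,0,0]]]'
```

```text
clock: 11.08
eef_pos: [557.1, -192.3, 32.1]
tcp_rot: [3.138, 0.002, 3.042]
contact_force: [-1.0, 0.1, -1.5]
opening: 0.395
grasp_force: 50.8
clock: 11.42
eef_pos: [557.3, -192.3, 29.5]
tcp_rot: [3.138, 0.002, 3.042]
contact_force: [-0.4, 0.2, 0.8]
opening: 0.398
grasp_force: 50.9
```

```bash
python3 -m inch '[[[0,0,0.003,0,0,0],[0,0,0.004,0,0,0],[0,0,0.004,0,0,0],[0,0,0.004,0,0,0]]]'
```

```text
clock: 11.75
eef_pos: [557.4, -192.3, 29.3]
tcp_rot: [3.138, 0.002, 3.042]
contact_force: [-1.6, 2.4, 7.4]
opening: 0.397
grasp_force: 51.4
```

```bash
python3 -m inch '[[[0,0,0,0,0,0],[0,0,0,0,0,0],[0,0,0,0,0,0],[0,0,0,0,0,0],[0,0,0,0,0,0],[0,0,0,0,0,0],[0,0,0,0,0,0],[0,0,0,0,0,0]]]' 1 20; python3 -m inch '[[[0,0,-0.05,0,0,0],[0,0,-0.15,0,0,0],[0,0,-0.3,0,0,0],[0,0,-0.5,0,0,0],[0,0,-0.7,0,0,0],[0,0,-0.7,0,0,0],[0,0,-0.7,0,0,0]]]'; python3 - <<'E'
from h import *
a=r.grab_frame("side")[:,:,::-1]
cv2.imwrite("pics/placed.png",cv2.resize(a[130:400,90:350],(580,600)))
E
```

```text
clock: 12.42
eef_pos: [557.2, -192.3, 28.6]
tcp_rot: [3.138, 0.002, 3.042]
contact_force: [-0.2, -0.1, -1.0]
opening: 1.001
grasp_force: 0.0
clock: 13.0
eef_pos: [558.7, -193.4, 172.1]
tcp_rot: [3.14, 0.008, 3.042]
contact_force: [-0.3, -0.5, 0.1]
opening: 0.999
grasp_force: 0.0
```

View pics/placed.png

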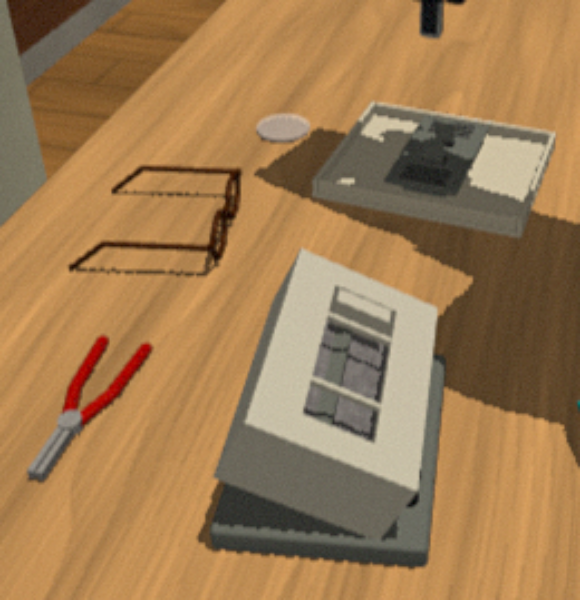

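The cover lies flat and tabs up in the middle of the tray at about (435,160). The gripper is clear, and the frame, pliers and lens look undisturbed.

```bash
python3 -c "
from rig import r
print(r.sign_off())"
```

```text
the job is handed in; nothing more can be done
None
```

The right end was the hooked one: I swung the left end up, drew the cover off to the left and set it flat, tabs up, in the white tray, then handed the job in at about 13 s; no verdict came back.

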